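Find the rattling case and hold it out over the hand-over mat

TASK

One of the three identical sealed blue-and-white parts cases on the worktop has a part loose inside that rattles when the case is shaken lengthways. Pick the cases up one at a time and shake each a few times briskly to and fro along its length until you have found the one whose contents knock from end to end, setting the silent ones back down flat about where they stood, without dropping them or disturbing the bottle, jar and phone. Hold the rattling case out forward, level and still, centred over the yellow hand-over mat and about 20 cm above the worktop, and finish while still holding it there in the gripper.

Things in the scene. Friction and masses are not known exactly. Their poses are not given: they have to be found in the camera images.
- case_p_center (a point): Centre (15 mm above the underside) of a closed parts case, blue tub with white lid, 40 (x) x 84 (y) x 30 (z) mm, z up, about 0.33 kg, standing flat on the worktop with its 84 mm length pointing roughly away from the robot. Grasp it across its 40 mm width. The three cases look alike and stand in a row along y, in any order, centres at least 85 mm apart.
- case_q_center (a point): Centre (15 mm above the underside) of a closed parts case, blue tub with white lid, 40 (x) x 84 (y) x 30 (z) mm, z up, about 0.33 kg, standing flat on the worktop with its 84 mm length pointing roughly away from the robot. Grasp it across its 40 mm width. The three cases look alike and stand in a row along y, in any order, centres at least 85 mm apart.
- case_r_center (a point): Centre (15 mm above the underside) of a closed parts case, blue tub with white lid, 40 (x) x 84 (y) x 30 (z) mm, z up, about 0.33 kg, standing flat on the worktop with its 84 mm length pointing roughly away from the robot. Grasp it across its 40 mm width. The three cases look alike and stand in a row along y, in any order, centres at least 85 mm apart.
- case_p: The same case; origin at the centre of its underside, same axes. In just one the 0.25 kg contents are loose: shaken along y by brisk 50 mm strokes (2 m/s2 or more) they knock to and fro between the end walls, 20 mm either side of the middle; felt as jolts, and as a shift of the held weight of up to 0.1 N m at each stop. In the others the same load is stuck fast. All weigh alike.
- case_q: The same case; origin at the centre of its underside, same axes. In just one the 0.25 kg contents are loose: shaken along y by brisk 50 mm strokes (2 m/s2 or more) they knock to and fro between the end walls, 20 mm either side of the middle; felt as jolts, and as a shift of the held weight of up to 0.1 N m at each stop. In the others the same load is stuck fast. All weigh alike.
- case_r: The same case; origin at the centre of its underside, same axes. In just one the 0.25 kg contents are loose: shaken along y by brisk 50 mm strokes (2 m/s2 or more) they knock to and fro between the end walls, 20 mm either side of the middle; felt as jolts, and as a shift of the held weight of up to 0.1 N m at each stop. In the others the same load is stuck fast. All weigh alike.
- case_p_contents (a joint): Where the unseen contents of this case lie along its y, as the angle (rad) on the slightly domed floor (radius 250 mm): 0 in the middle, as at the start in all three; 0.08 (20 mm) at either end wall. Loose contents, once shaken, slide off the middle and come to rest at an end; stuck ones stay at 0.
- case_q_contents (a joint): Where the unseen contents of this case lie along its y, as the angle (rad) on the slightly domed floor (radius 250 mm): 0 in the middle, as at the start in all three; 0.08 (20 mm) at either end wall. Loose contents, once shaken, slide off the middle and come to rest at an end; stuck ones stay at 0.
- case_r_contents (a joint): Where the unseen contents of this case lie along its y, as the angle (rad) on the slightly domed floor (radius 250 mm): 0 in the middle, as at the start in all three; 0.08 (20 mm) at either end wall. Loose contents, once shaken, slide off the middle and come to rest at an end; stuck ones stay at 0.
- mat_center (a point): Centre of the top of the yellow silicone hand-over mat, 80 x 80 mm, 3 mm thick with a rim 5 mm high and a grey ring in the middle; fixed flat on the worktop, ahead of the cases in the lane between the black soldering station (up to 0.25 m high with the iron, on its left) and the screen separator (0.12 m high, on its right). z up.
- bottle_center (a point): White plastic bottle, bystander: 38 mm across, 74 mm high, standing to the left of the cases. Centre.
- jar_center (a point): Clear screw jar with a bright green lid, bystander: 41 mm across, 52 mm high, standing behind the cases. Centre.
- phone_center (a point): White phone with a black screen, bystander: 132 x 67 x 8 mm, lying on the worktop to the right of the cases. Centre.

How it is judged (in metres and radians):
On the way, in this order (a step that is already met when the one before it is completed fails the run):
1. a case held clear of the worktop is shaken: its contents have slid to its +y end (((height (world z) of case_p_center above 0.05 m and contact force between case_p and the fingers above 1 N and value of joint case_p_contents above 0.04 rad) or (height (world z) of case_q_center above 0.05 m and contact force between case_q and the fingers above 1 N and value of joint case_q_contents above 0.04 rad) or (height (world z) of case_r_center above 0.05 m and contact force between case_r and the fingers above 1 N and value of joint case_r_contents above 0.04 rad))).
2. shaken on, its contents have slid across to its -y end (((height (world z) of case_p_center above 0.05 m and contact force between case_p and the fingers above 1 N and value of joint case_p_contents below -0.04 rad) or (height (world z) of case_q_center above 0.05 m and contact force between case_q and the fingers above 1 N and value of joint case_q_contents below -0.04 rad) or (height (world z) of case_r_center above 0.05 m and contact force between case_r and the fingers above 1 N and value of joint case_r_contents below -0.04 rad))).
At the end, for the whole second after the job is handed in: The case whose contents have shifted 4 mm or more off the middle is held by the fingers, level within 0.2 rad and still, its centre 0.12 to 0.30 m above the worktop and within 25 mm horizontally of the mat's centre; the two others stand flat on the worktop, let go, within 60 mm of where they stood ((((value of joint case_p_contents above 0.016 rad or value of joint case_p_contents below -0.016 rad) and horizontal distance between case_p_center and mat_center below 0.025 m and height (world z) of case_p_center between 0.12 and 0.3 m and angle between case_p_center's own z axis and vertical below 0.2 rad and linear speed of case_p below 0.05 m/s and contact force between case_p and the fingers above 1 N and distance of each of case_q_center, case_r_center from where it was at the start of the episode below 0.06 m and height (world z) of each of case_q_center, case_r_center below 0.021 m and angle between each of case_q_center, case_r_center's own z axis and vertical below 0.1 rad and linear speed of each of case_q, case_r below 0.03 m/s and contact force between each of case_q, case_r and the fingers below 0.1 N) or ((value of joint case_q_contents above 0.016 rad or value of joint case_q_contents below -0.016 rad) and horizontal distance between case_q_center and mat_center below 0.025 m and height (world z) of case_q_center between 0.12 and 0.3 m and angle between case_q_center's own z axis and vertical below 0.2 rad and linear speed of case_q below 0.05 m/s and contact force between case_q and the fingers above 1 N and distance of each of case_p_center, case_r_center from where it was at the start of the episode below 0.06 m and height (world z) of each of case_p_center, case_r_center below 0.021 m and angle between each of case_p_center, case_r_center's own z axis and vertical below 0.1 rad and linear speed of each of case_p, case_r below 0.03 m/s and contact force between each of case_p, case_r and the fingers below 0.1 N) or ((value of joint case_r_contents above 0.016 rad or value of joint case_r_contents below -0.016 rad) and horizontal distance between case_r_center and mat_center below 0.025 m and height (world z) of case_r_center between 0.12 and 0.3 m and angle between case_r_center's own z axis and vertical below 0.2 rad and linear speed of case_r below 0.05 m/s and contact force between case_r and the fingers above 1 N and distance of each of case_p_center, case_q_center from where it was at the start of the episode below 0.06 m and height (world z) of each of case_p_center, case_q_center below 0.021 m and angle between each of case_p_center, case_q_center's own z axis and vertical below 0.1 rad and linear speed of each of case_p, case_q below 0.03 m/s and contact force between each of case_p, case_q and the fingers below 0.1 N))); the arm keeps its last pose, push and grip.
It fails at once if a case is dropped from a height ((height (world z) of case_p_center above 0.05 m and contact force between case_p and the fingers below 0.05 N and linear speed of case_p above 0.3 m/s) or (height (world z) of case_q_center above 0.05 m and contact force between case_q and the fingers below 0.05 N and linear speed of case_q above 0.3 m/s) or (height (world z) of case_r_center above 0.05 m and contact force between case_r and the fingers below 0.05 N and linear speed of case_r above 0.3 m/s)).
It fails at once if the bottle, jar or phone is pushed more than 30 mm (distance of any of bottle_center, jar_center, phone_center from where it was at the start of the episode above 0.03 m).
It also fails if it takes over 72 s, if anything falls off the work surface, if the arm or the gripper's body presses on something with over 40 N, if the wrist force passes 120 N, or if a joint passes its speed limit or range.

ROBOT

A 7-joint arm with a two-finger parallel gripper is mounted at the origin on a cart in front of the work surface, level with it; the furniture and walls round the work are solid. World frame = base frame: x ahead of the robot, y to its left, z up, the work surface at z = 0. Lengths are in mm, angles in rad, forces in N, time in s.
With the tool pointing down it reaches from about 425 to 875 mm from the base axis. Payload 4.7 kg.
Tool frame: the origin (TCP) lies at the very end of the fingers, on their centre line; the grasp point (between the pads) lies 19 mm behind it; z points along the fingers, y is the line along which they close (so a half turn about z gives the same grasp; the last joint's range is limited). The gripper opens to 85 mm and grips with 20 to 120 N. Pads are 22 mm wide; open, the fingers measure 114 mm over their backs; the gripper's body (76 mm by 85 mm) begins 54 mm behind the grasp point. The pads swing forward as they close: fully open they stand 13 mm farther back than shut.
Start: joints at [-1.24, 0.321, -0.07, 1.45, 0.023, 1.371, -0.057], TCP at [202.52, 617.665, 231.349] pointing down, gripper open.
Joint ranges: [-2.86, 2.86], [-0.3, 2.09], [-1.38, 1.24], [0.06, 2.45], [-1.56, 4.7], [0.09, 2.05], [-2.69, 2.69]. Speed limits (rad/s): [2.57, 2.57, 3.14, 3.14, 3.14, 3.14, 3.14].

INTERFACE

Orientations are given as [roll, pitch, yaw] about the fixed x, y, z axes, in that order (R = Rz(yaw) Ry(pitch) Rx(roll)).
In Python, from plant import readout, grab_frame, arm gives the robot as it stands.
- The arm moves only by the shell command python3 -m inch 'ROWS' [OPENING] [FORCE]. ROWS is JSON, a list of rows, each an object with "translation": the shift along the tool's x, y, z in m, a list of three; "spin": the turn about the tool's z in rad. A call has 1 to 12 rows; each row is the pose to reach, as a shift and turn from the pose commanded when the call began, along the tool's axes at that moment; what a row does not reach only later rows make up. A row lasts 1/8 s, in which the tool goes at most 62.5 mm and 10.7 degrees, less where a joint would pass 70% of its speed; a pose out of reach is approached as far as the arm can. A call with a gripper value outside its range is refused whole. OPENING is the finger opening in m, from 0 to 0.0854, set as the call begins (- or left out, the last holds). The fingers move at their own pace and stop on an object; FORCE is the grip in N (left out, the last holds). Time passes only in rows, so rows that repeat a pose let the fingers close. It gives the time, the measured TCP pose, the force and the opening at its end, in the units of the state.
- readout.read_state(): the state, without advancing time (a new reading comes with each control period).
- grab_frame(name): name is "side" or "top"; returns a dict with "frame" (384x512x3 uint8, blue, green, red), "intrinsics" (3x3 intrinsics, pixels), "R" (3x3) and "t" (3): a world point X has camera coordinates R X + t. Camera axes: x right, y down, z forward; pixel columns grow to the right and rows downward; lengths in mm; the calibration is good to about 2 mm. A picture is of the moment at which its call begins. There is no depth.
- arm.job_done(): hands the job in, once; it reports no verdict.
The state is a dict: "time": time; "q": joint angles; "qd": joint speeds; "joint_efforts": joint torques, N m; "eef_pos": TCP position; "tcp_rot": TCP orientation; "force": force on the tool from outside, world axes, zero at the start; "wrist_torque": the same for the moment, N m; "grip_width": opening from 0.0 (shut) to 1.0 (fully open).
Only numpy, scipy, OpenCV 4.12 (cv2) and the standard library are available. Lean on these libraries where they do the work, as an engineer would, in place of code of your own. Each camera call takes 0.05 s, during which the arm holds its last target. There are 200 camera calls.

## Working session

There is one attempt and no reset: what is moved stays moved. The work goes in short steps, Python scripts to look and compute and a shell command to move; the robot and the scene stay as the last step left them, time stands still between calls to the robot, and variables do not carry over. Pictures are saved under pics/ and viewed, on a budget of 10 in all, crops included, one or two more only if the job needs it, and the job is handed in when it is done.

```bash
ls; mkdir -p pics
python3 - <<'E'
from plant import readout, grab_frame
import cv2
s=readout.read_state()
for k,v in s.items(): print(k,v)
for n in("top","side"):
    g=grab_frame(n); cv2.imwrite(f"pics/{n}0.png",g["frame"]); print(n,g["intrinsics"],g["R"],g["t"])
E
```

```text
pics
time 0.0
q [-1.23991359  0.32182695 -0.07012307  1.45165964  0.02259401  1.37077615
 -0.05687598]
qd [ 4.05081485e-04  5.44697838e-04  7.42928396e-05 -1.36840993e-03
  1.49988711e-03 -5.18173672e-04  1.26391792e-04]
joint_efforts [ 7.45912166e-04 -4.93581104e+01 -3.81674990e-01 -3.14325535e+01
  1.30878502e-02  1.18704207e-02  4.88109777e-06]
eef_pos [202.3403921  617.15241304 230.22892769]
tcp_rot [-3.13971189e+00  7.84295830e-05  2.82489942e+00]
force [ 0.37151553 -0.40394832  0.51944192]
wrist_torque [ 0.01759404  0.03403568 -0.01569579]
grip_width 1.0063739113217758
top [[417.78053309   0.         254.54731761]
 [  0.         417.78053309 194.87811669]
 [  0.           0.           1.        ]] [[-0.22670352 -0.97395942 -0.00292489]
 [-0.86892569  0.20361012 -0.45112201]
 [ 0.43997007 -0.09972944 -0.89245749]] [ 234.48578162  408.06590103 1163.90591885]
side [[428.91712916   0.         257.83962427]
 [  0.         428.91712916 194.56193748]
 [  0.           0.           1.        ]] [[-0.7285545  -0.684906   -0.0105878 ]
 [-0.38186259  0.41893359 -0.82381771]
 [ 0.56867328 -0.59615302 -0.56675593]] [ 455.32931497  112.71078822 1168.52124346]
```

View pics/top0.png

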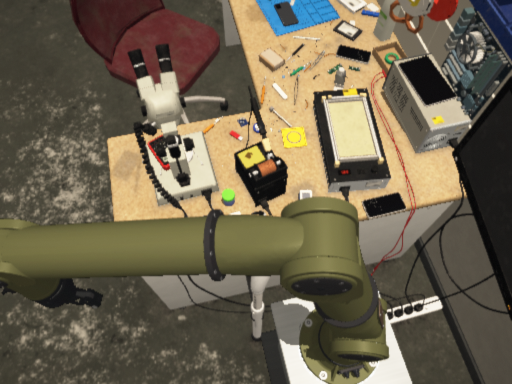

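View pics/side0.png

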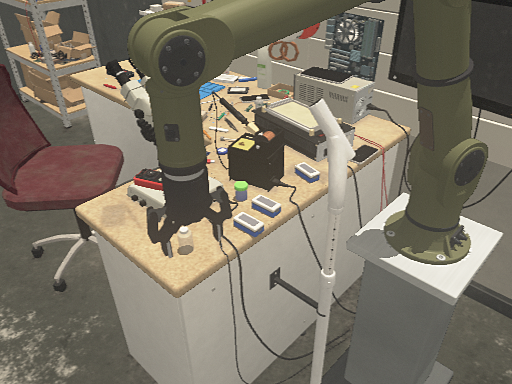

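The side view shows the three cases at about (248,224), (266,205) and (308,172), the bottle at (185,237), the jar at (241,190) and the phone at (368,154). The top view shows the mat at (293,137), but the arm hides the cases there.

```bash
cat > h.py <<'E'
import numpy as np, cv2
from plant import readout, grab_frame
def ray(g,uv,z):
    K,R,t=[np.array(g[k],float) for k in("intrinsics","R","t")]
    c=-R.T@t; d=R.T@np.linalg.solve(K,[uv[0],uv[1],1]); return c+d*(z-c[2])/d[2]
E
python3 - <<'E'
from h import *
g=grab_frame("side"); f=g["frame"]
for n,uv,z in[("bottle",(185,237),37),("jarlid",(241,185),52),("phone",(368,154),8)]: print(n,ray(g,uv,z).round())
hsv=cv2.cvtColor(f,cv2.COLOR_BGR2HSV)
m=cv2.inRange(hsv,(0,0,150),(179,60,255))|cv2.inRange(hsv,(100,80,40),(130,255,255))
roi=np.zeros_like(m); roi[155:245,220:325]=m[155:245,220:325]
n,l,st,c=cv2.connectedComponentsWithStats(roi)
for i in range(1,n):
    if st[i,4]>60: print(st[i],c[i].round(1),ray(g,c[i],20).round())
cv2.imwrite("pics/crop1.png",cv2.resize(f[150:250,165:325],None,fx=5,fy=5,interpolation=cv2.INTER_CUBIC))
g=grab_frame("top"); hsv=cv2.cvtColor(g["frame"],cv2.COLOR_BGR2HSV)
m=cv2.inRange(hsv,(22,150,120),(35,255,255)); n,l,st,c=cv2.connectedComponentsWithStats(m)
for i in range(1,n):
    if st[i,4]>40: print("mat?",st[i],c[i].round(1),ray(g,c[i],3).round())
E
```

```text
bottle [442. 471.  37.]
jarlid [493. 214.  52.]
phone [ 349. -280.    8.]
[295 162  25  21 283] [306.8 171.3] [426. -24.  20.]
[252 194  29  23 376] [265.8 204.8] [399. 206.  20.]
[301 195  24  50 839] [315.1 221.1] [245. 170.  20.]
[233 212  31  25 429] [247.9 223.1] [377. 303.  20.]
[254 214  55  31 859] [286.3 234.2] [268. 268.  20.]
mat? [343  88  15   7  84] [350.1  91.5] [ 837. -321.    3.]
mat? [432 116  12   8  60] [437.6 119.6] [ 643. -585.    3.]
mat? [281 127  26  21 398] [293.8 137. ] [688. -61.   3.]
mat? [238 146  27  23 359] [251.  156.6] [644. 103.   3.]
```

View pics/crop1.png

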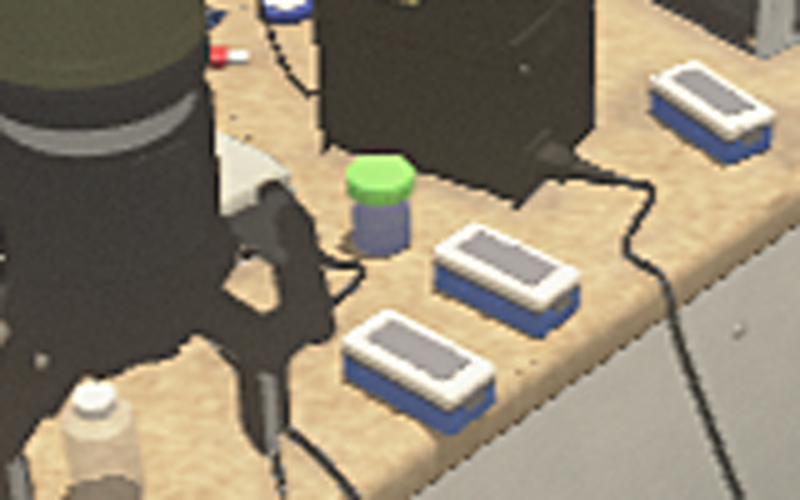

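The crop shows the three cases unobstructed with their lid rims clear, the jar behind cases 1 and 2, and the bottle at lower left. Next I'll fit rectangles to the lids on the z=30 plane.

```bash
cat >> h.py <<'E'
def lids(g,boxes):
    hsv=cv2.cvtColor(g["frame"],cv2.COLOR_BGR2HSV); m=cv2.inRange(hsv,(0,0,165),(179,50,255)); out=[]
    for x0,y0,x1,y1 in boxes:
        r=np.zeros_like(m); r[y0:y1,x0:x1]=m[y0:y1,x0:x1]
        n,l,st,c=cv2.connectedComponentsWithStats(r); i=1+st[1:,4].argmax()
        p=np.argwhere(l==i)[:,::-1]
        w=np.array([ray(g,q,30)[:2] for q in p],np.float32)
        b=cv2.boxPoints(cv2.minAreaRect(w)); e=[b[1]-b[0],b[2]-b[1]]; e.sort(key=np.linalg.norm)
        out.append((b.mean(0).round(1),[round(float(np.linalg.norm(v)),1) for v in e],round(float(np.arctan(e[1][1]/e[1][0])),3)))
    return out
E
python3 - <<'E'
from h import *
g=grab_frame("side")
for o in lids(g,[(230,210,266,238),(250,192,283,218),(293,160,322,184)]): print(o, np.hypot(*o[0]),np.arctan2(o[0][1],o[0][0]))
E
```

```text
(array([375.4, 304.7], dtype=float32), [43.8, 86.7], 0.034) 483.49484 0.68181497
(array([398.5, 206.9], dtype=float32), [44.7, 86.0], 0.067) 449.00986 0.47888702
(array([424.7, -22.8], dtype=float32), [44.4, 88.2], -0.249) 425.31158 -0.053633463
```

```bash
cat >> h.py <<'E'
from scipy.spatial.transform import Rotation as Ro
def rel(x,y,z,yaw=None,pos=None):
    s=readout.read_state(); R=Ro.from_euler("xyz",s["tcp_rot"]); p=s["eef_pos"] if pos is None else pos
    d=R.inv().apply(np.array([x,y,z])-p)/1000
    sp=None if yaw is None else round(float((s["tcp_rot"][2]-yaw+np.pi/2)%np.pi-np.pi/2),3)
    print("rel",d.round(4),"spin",sp,"at",np.round(s["eef_pos"],1),np.round(s["tcp_rot"],3),"t",round(s["time"],2))
E
python3 - <<'E'
from h import *
g=grab_frame("side")
for p in[(325,150),(515,205),(590,130)]: print("station base",ray(g,(165+p[0]/5,150+p[1]/5),0).round())
rel(375.4,304.7,130,0.034)
g=grab_frame("top")
for p in[(319,95),(349,196),(388,185)]: print("separator",ray(g,p,110).round())
E
```

```text
station base [598. 162.   0.]
station base [463. 126.   0.]
station base [486.  26.   0.]
rel [-0.2617 -0.2433  0.1011] spin -0.351 at [202.5 617.5 230.9] [-3.141  0.     2.825] t 0.3
separator [ 765. -162.  110.]
separator [ 377. -136.  110.]
separator [ 385. -263.  110.]
```

```bash
python3 -m inch '[{"translation":[-0.06,-0.056,0.0],"spin":-0.1},{"translation":[-0.1,-0.095,0.0],"spin":-0.2},{"translation":[-0.14,-0.13,0.03],"spin":-0.3},{"translation":[-0.18,-0.167,0.06],"spin":-0.351},{"translation":[-0.22,-0.205,0.08],"spin":-0.351},{"translation":[-0.262,-0.243,0.101],"spin":-0.351},{"translation":[-0.262,-0.243,0.101],"spin":-0.351},{"translation":[-0.262,-0.243,0.101],"spin":-0.351},{"translation":[-0.262,-0.243,0.101],"spin":-0.351},{"translation":[-0.262,-0.243,0.101],"spin":-0.351}]' 0.08
python3 - <<'E'
from h import *
rel(375.4,304.7,2,0.034); print(readout.read_state()["q"].round(2))
g=grab_frame("top");cv2.imwrite("pics/top1.png",cv2.resize(g["frame"][150:300,150:400],None,fx=3,fy=3))
E
```

```text
time: 1.6
eef_pos: [375.3, 306.6, 130.8]
tcp_rot: [3.141, 0.001, -3.105]
force: [-0.8, 0.3, -0.2]
grip_width: 0.939
rel [ 1.000e-04 -2.000e-03  1.288e-01] spin 0.003 at [375.3 306.6 130.8] [ 3.141e+00  1.000e-03 -3.105e+00] t 1.6
[-0.85  0.05  0.11  1.98 -0.01  1.11  0.87]
```

View pics/top1.png

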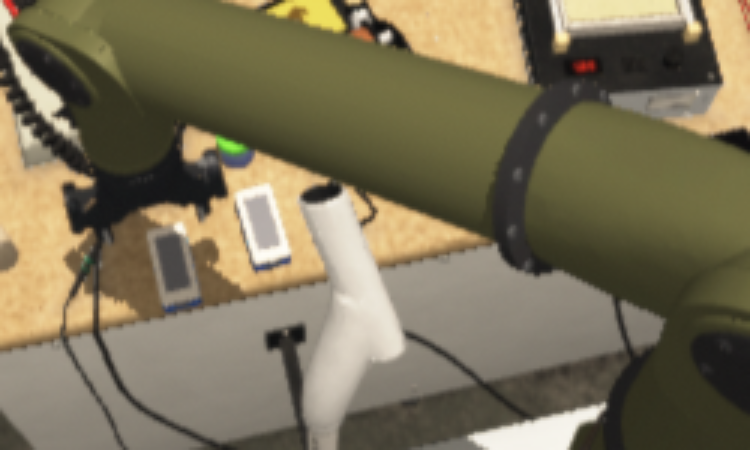

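The top crop shows the gripper over case 1 at (176,262) and case 2 at (263,220). A white fume pipe stands nearby with its mouth at (322,190). I'll triangulate the pipe and cross-check the lids.

```bash
python3 - <<'E'
from h import *
t=grab_frame("top"); s=grab_frame("side")
for uv in[(208.7,237.3),(237.7,223.3)]: print(ray(t,uv,28).round())
P=[np.array(g["intrinsics"])@np.c_[g["R"],g["t"]] for g in(t,s)]
for a,b in[((257,213),(321,103)),((274,263),(345,155))]:
    X=cv2.triangulatePoints(P[0],P[1],np.array(a,float),np.array(b,float)).ravel(); print((X/X[3]).round())
E
python3 -m inch '[{"translation":[0,-0.002,0.04],"spin":0},{"translation":[0,-0.002,0.08],"spin":0},{"translation":[0,-0.002,0.11],"spin":0},{"translation":[0,-0.002,0.129],"spin":0},{"translation":[0,-0.002,0.129],"spin":0},{"translation":[0,-0.002,0.129],"spin":0}]'
python3 -m inch '[{"translation":[0,0,0],"spin":0},{"translation":[0,0,0],"spin":0},{"translation":[0,0,0],"spin":0},{"translation":[0,0,0],"spin":0},{"translation":[0,0,0],"spin":0},{"translation":[0,0,0],"spin":0},{"translation":[0,0,0],"spin":0},{"translation":[0,0,0],"spin":0}]' 0.0 80
```

```text
[376. 297.  28.]
[401. 201.  28.]
[266. 168. 365.   1.]
[189. 148. 242.   1.]
time: 2.5
eef_pos: [376.4, 303.8, 2.1]
tcp_rot: [3.141, 0.001, -3.107]
force: [0.3, -0.7, 0.2]
grip_width: 0.936
time: 3.5
eef_pos: [376.6, 303.4, 2.3]
tcp_rot: [3.141, 0.001, -3.108]
force: [-0.1, -1.8, 6.2]
grip_width: 0.453
```

```bash
cat > tq.py <<'E'
from h import *
T=[];F=[]
for i in range(4):
    s=readout.read_state(); T.append(s["wrist_torque"]);F.append(s["force"]); grab_frame("top")
R=Ro.from_euler("xyz",s["tcp_rot"])
print("M world",np.mean(T,0).round(3),"sd",np.std(T,0).round(3),"M tool",R.inv().apply(np.mean(T,0)).round(3),"F",np.mean(F,0).round(1),"pos",s["eef_pos"].round(1),"grip",round(s["grip_width"],3),"t",s["time"])
E
python3 -m inch '[{"translation":[0,0,-0.03],"spin":0},{"translation":[0,0,-0.06],"spin":0},{"translation":[0,0,-0.09],"spin":0},{"translation":[0,0,-0.12],"spin":0},{"translation":[0,0,-0.12],"spin":0},{"translation":[0,0,-0.12],"spin":0},{"translation":[0,0,-0.12],"spin":0}]'; python3 tq.py
python3 -m inch '[{"translation":[-0.05,0,0],"spin":0},{"translation":[-0.05,0,0],"spin":0},{"translation":[0,0,0],"spin":0},{"translation":[0,0,0],"spin":0},{"translation":[-0.05,0,0],"spin":0},{"translation":[-0.05,0,0],"spin":0},{"translation":[0,0,0],"spin":0},{"translation":[0,0,0],"spin":0},{"translation":[-0.05,0,0],"spin":0},{"translation":[-0.05,0,0],"spin":0},{"translation":[-0.05,0,0],"spin":0},{"translation":[-0.05,0,0],"spin":0}]'; python3 tq.py
python3 -m inch '[{"translation":[0.05,0,0],"spin":0},{"translation":[0.05,0,0],"spin":0},{"translation":[0,0,0],"spin":0},{"translation":[0,0,0],"spin":0},{"translation":[0.05,0,0],"spin":0},{"translation":[0.05,0,0],"spin":0},{"translation":[0,0,0],"spin":0},{"translation":[0,0,0],"spin":0},{"translation":[0.05,0,0],"spin":0},{"translation":[0.05,0,0],"spin":0},{"translation":[0.05,0,0],"spin":0},{"translation":[0.05,0,0],"spin":0}]'; python3 tq.py
```

```text
time: 4.38
eef_pos: [374.8, 302.3, 119.5]
tcp_rot: [-3.139, -0.002, -3.107]
force: [-0.3, -0.9, -3.7]
grip_width: 0.46
M world [0.017 0.048 0.007] sd [0.034 0.034 0.049] M tool [-0.018  0.048 -0.007] F [ 0.  -0.2 -3.2] pos [375.4 302.7 120.3] grip 0.456 t 4.525
time: 6.08
eef_pos: [425.0, 305.0, 121.2]
tcp_rot: [-3.142, -0.001, -3.107]
force: [-0.2, 0.2, -3.1]
grip_width: 0.451
M world [0.007 0.06  0.014] sd [0.024 0.046 0.031] M tool [-0.009  0.059 -0.014] F [-0.2  0.4 -3.1] pos [425.3 305.  121.4] grip 0.454 t 6.225
time: 7.78
eef_pos: [377.1, 303.2, 121.8]
tcp_rot: [3.141, 0.002, -3.108]
force: [0.4, 0.1, -3.8]
grip_width: 0.449
M world [ 0.026 -0.093 -0.001] sd [0.054 0.073 0.027] M tool [-0.023 -0.093  0.001] F [ 0.6 -0.  -3.3] pos [376.6 303.1 121.5] grip 0.451 t 7.925
```

```bash
sed -i 's/range(4)/range(14)/' tq.py; python3 tq.py
python3 -m inch '[{"translation":[-0.05,0,0],"spin":0},{"translation":[-0.05,0,0],"spin":0},{"translation":[0,0,0],"spin":0},{"translation":[0,0,0],"spin":0},{"translation":[-0.05,0,0],"spin":0},{"translation":[-0.05,0,0],"spin":0},{"translation":[-0.05,0,0],"spin":0},{"translation":[-0.05,0,0],"spin":0}]'; python3 tq.py
```

```text
M world [-0.006 -0.044  0.001] sd [0.024 0.031 0.022] M tool [ 0.008 -0.044 -0.001] F [ 0.   0.1 -3.3] pos [375.8 303.2 121.3] grip 0.451 t 8.625
time: 9.68
eef_pos: [424.8, 305.0, 121.2]
tcp_rot: [-3.142, -0.001, -3.107]
force: [0.5, -0.3, -3.3]
grip_width: 0.451
M world [-0.012  0.061  0.008] sd [0.022 0.034 0.023] M tool [ 0.009  0.062 -0.008] F [-0.1  0.1 -3.5] pos [425.8 304.9 121.4] grip 0.453 t 10.325
```

The moment about y flips by 0.105 N m (standard error about 0.012), as loose contents should do. As a control I'll make a slow 50 mm stroke, which shouldn't shift them. That tells a rattle from a pose effect.

```bash
python3 -m inch '[{"translation":[0.002,0,0],"spin":0},{"translation":[0.006,0,0],"spin":0},{"translation":[0.011,0,0],"spin":0},{"translation":[0.016,0,0],"spin":0},{"translation":[0.021,0,0],"spin":0},{"translation":[0.026,0,0],"spin":0},{"translation":[0.031,0,0],"spin":0},{"translation":[0.036,0,0],"spin":0},{"translation":[0.041,0,0],"spin":0},{"translation":[0.045,0,0],"spin":0},{"translation":[0.048,0,0],"spin":0},{"translation":[0.05,0,0],"spin":0}]'; python3 tq.py
```

```text
time: 11.88
eef_pos: [375.7, 303.2, 121.4]
tcp_rot: [3.141, 0.0, -3.107]
force: [0.3, 0.8, -2.2]
grip_width: 0.452
M world [-0.001  0.071  0.012] sd [0.035 0.024 0.023] M tool [-0.002  0.071 -0.012] F [-0.   0.1 -3. ] pos [375.9 303.1 121.3] grip 0.455 t 12.525
```

The torque stayed at +0.07 after the slow stroke, so it isn't a pose effect: case 1 is the rattling one. Now I'll plan the carry: up above the station first, then across, then out along the lane.

```bash
python3 - <<'E'
from h import *
for p in[(376,303,310),(440,150,310),(480,-61,310),(688,-61,310),(688,-61,190)]: rel(*p)
E
python3 -m inch '[{"translation":[0,0,-0.025],"spin":0},{"translation":[0,0,-0.055],"spin":0},{"translation":[0,0,-0.085],"spin":0},{"translation":[0,0,-0.115],"spin":0},{"translation":[0,0,-0.145],"spin":0},{"translation":[0,0,-0.17],"spin":0},{"translation":[0,0,-0.189],"spin":0},{"translation":[0,0,-0.189],"spin":0},{"translation":[0,0,-0.189],"spin":0}]'
```

```text
rel [-1.000e-04 -1.000e-04 -1.887e-01] spin None at [375.9 303.2 121.3] [ 3.142  0.    -3.107] t 12.57
rel [-0.0588 -0.1552 -0.1887] spin None at [375.9 303.2 121.3] [ 3.142  0.    -3.107] t 12.57
rel [-0.0916 -0.3675 -0.1887] spin None at [375.9 303.2 121.3] [ 3.142  0.    -3.107] t 12.57
rel [-0.2995 -0.3746 -0.1886] spin None at [375.9 303.2 121.3] [ 3.142  0.    -3.107] t 12.57
rel [-0.2995 -0.3746 -0.0686] spin None at [375.9 303.2 121.3] [ 3.142  0.    -3.107] t 12.57
time: 13.7
eef_pos: [375.5, 302.8, 309.3]
tcp_rot: [-3.141, -0.001, -3.107]
force: [-1.0, 0.1, -3.9]
grip_width: 0.45
```

```bash
python3 -m inch '[{"translation":[-0.012,-0.03,0],"spin":0},{"translation":[-0.027,-0.07,0],"spin":0},{"translation":[-0.043,-0.115,0],"spin":0},{"translation":[-0.059,-0.16,0],"spin":0},{"translation":[-0.066,-0.205,0],"spin":0},{"translation":[-0.073,-0.25,0],"spin":0},{"translation":[-0.08,-0.295,0],"spin":0},{"translation":[-0.087,-0.335,0],"spin":0},{"translation":[-0.092,-0.36,0],"spin":0},{"translation":[-0.092,-0.368,0],"spin":0},{"translation":[-0.092,-0.368,0],"spin":0},{"translation":[-0.092,-0.368,0],"spin":0}]'
python3 - <<'E'
from h import *
rel(688,-61,300);print(readout.read_state()["q"].round(2))
g=grab_frame("side"); cv2.imwrite("pics/side2.png",g["frame"])
E
```

```text
time: 15.2
eef_pos: [480.2, -59.8, 310.0]
tcp_rot: [3.141, -0.001, -3.105]
force: [-0.4, -0.9, -4.2]
grip_width: 0.449
rel [-0.2076 -0.0088  0.0098] spin None at [480.2 -59.8 310. ] [ 3.141e+00 -1.000e-03 -3.105e+00] t 15.2
[-0.57 -0.1   0.6   1.74  0.06  1.48  1.63]
```

View pics/side2.png

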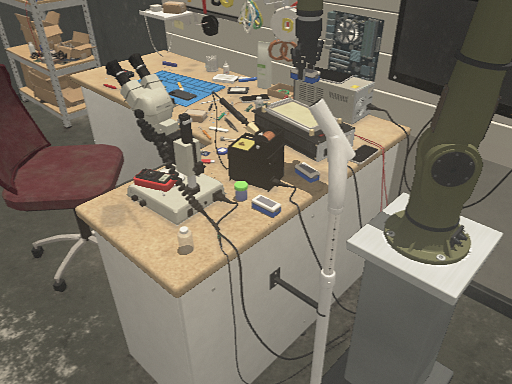

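The side view shows the held case at (305,78) under the gripper. Cases 2 and 3, at (266,205) and (307,172), haven't moved, and neither have the bottle, jar and phone. Now out along the lane and down.

```bash
python3 -m inch '[{"translation":[-0.015,-0.001,0],"spin":0},{"translation":[-0.04,-0.002,0],"spin":0},{"translation":[-0.07,-0.003,0],"spin":0},{"translation":[-0.1,-0.004,0],"spin":0},{"translation":[-0.13,-0.005,0],"spin":0},{"translation":[-0.16,-0.006,0],"spin":0},{"translation":[-0.185,-0.008,0],"spin":0},{"translation":[-0.2,-0.009,0],"spin":0},{"translation":[-0.208,-0.009,0],"spin":0},{"translation":[-0.208,-0.009,0],"spin":0},{"translation":[-0.208,-0.009,0],"spin":0}]'
python3 -m inch '[{"translation":[0,0,0.015],"spin":0},{"translation":[0,0,0.035],"spin":0},{"translation":[0,0,0.06],"spin":0},{"translation":[0,0,0.085],"spin":0},{"translation":[0,0,0.105],"spin":0},{"translation":[0,0,0.12],"spin":0},{"translation":[0,0,0.12],"spin":0},{"translation":[0,0,0.12],"spin":0},{"translation":[0,0,0.12],"spin":0}]'
python3 - <<'E'
from h import *
s=readout.read_state(); print(s["qd"].round(3),s["q"].round(2)); rel(688,-61,190)
t=grab_frame("top"); g=grab_frame("side")
cv2.imwrite("pics/fin.png",np.vstack([cv2.resize(t["frame"][70:190,190:430],None,fx=2.5,fy=2.5),cv2.resize(g["frame"][60:240,160:400],(600,300))]))
for o in lids(g,[(250,192,283,218),(293,160,322,184)]): print(o)
E
```

```text
time: 16.62
eef_pos: [688.2, -63.2, 310.5]
tcp_rot: [3.141, 0.0, -3.107]
force: [-0.0, 0.4, -2.4]
grip_width: 0.454
time: 17.75
eef_pos: [689.3, -63.6, 191.6]
tcp_rot: [-3.141, 0.002, -3.107]
force: [0.1, 0.1, -2.7]
grip_width: 0.453
[-0.001 -0.    -0.001  0.004 -0.002 -0.001 -0.001] [-0.4   0.48  0.65  1.41 -0.29  1.34  1.86]
rel [0.0012 0.0026 0.0016] spin None at [689.3 -63.6 191.6] [-3.141e+00  2.000e-03 -3.107e+00] t 17.75
(array([398.4, 205.4], dtype=float32), [43.0, 86.2], 0.013)
(array([423.7, -23.2], dtype=float32), [42.1, 89.2], -0.23)
```

View pics/fin.png

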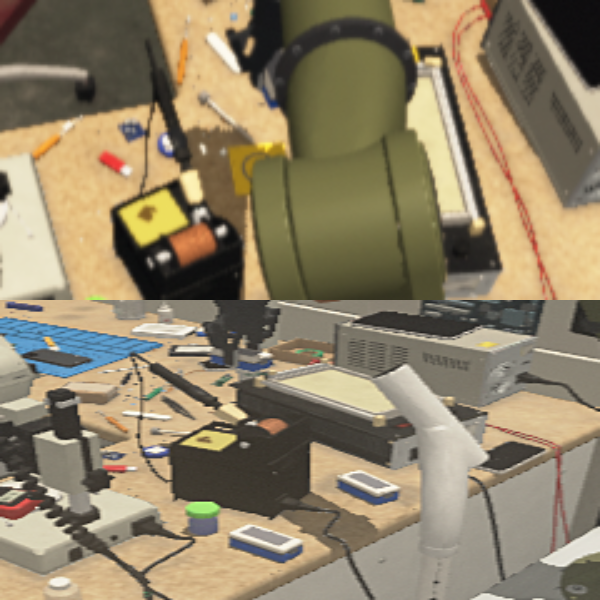

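The view shows the held case at lower (240,358), level, with the two others and the bystanders undisturbed. One last check of the contents' torque and the case position, then I'll hand in.

```bash
python3 tq.py
python3 - <<'E'
from h import *
g=grab_frame("side"); hsv=cv2.cvtColor(g["frame"],cv2.COLOR_BGR2HSV)
m=cv2.inRange(hsv,(105,90,40),(130,255,255)); r=np.zeros_like(m); r[80:112,235:280]=m[80:112,235:280]
p=np.argwhere(r)[:,::-1]; x0,y0=p.min(0);x1,y1=p.max(0); print(len(p),x0,x1,y0,y1,ray(g,((x0+x1)/2,(y0+y1)/2),197).round())
E
```

```text
M world [-0.004 -0.035  0.001] sd [0.026 0.031 0.034] M tool [ 0.005 -0.035 -0.001] F [ 0.2 -0.1 -3.4] pos [688.6 -63.3 190.3] grip 0.458 t 18.5
67 239 267 80 102 [735. -94. 197.]
```

The blue mask ran into its window edge and may have caught background blue, so I'll look at a crop with the expected case outline projected.

Run:
```python
from h import *
g=grab_frame("side"); P=np.array(g["intrinsics"])@np.c_[g["R"],g["t"]]
im=cv2.resize(g["frame"][50:120,215:300],None,fx=8,fy=8,interpolation=cv2.INTER_CUBIC)
Rz=Ro.from_euler("z",.034).as_matrix()
for zz in(188,218):
    q=[]
    for a,b in[(-1,-1),(1,-1),(1,1),(-1,1)]:
        X=np.array([688.6,-63.3,zz])+Rz@[42*a,20*b,0]; u=P@np.r_[X,1]; q.append((u[:2]/u[2]-[215,50])*8)
    cv2.polylines(im,[np.int32(q)],True,(0,0,255),1)
cv2.imwrite("pics/fin2.png",im)
```

```text
(no output)
```

View pics/fin2.png

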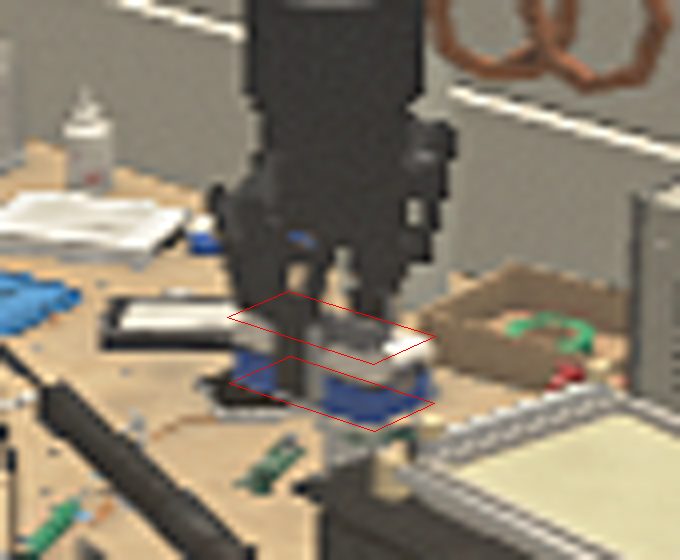

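The outline drawn from the tool pose fits the held case to about a pixel: level, about 0.2 m up, over the mat. The odd fix came from the contaminated mask. Handing in.

```bash
python3 -c "
from plant import arm; print(arm.job_done())"
```

```text
the job is handed in; nothing more can be done
None
```

The first case I picked up, the leftmost in the row at about (375, 305) mm, turned out to be the rattling one. I handed in at about 19 s with it held still over the mat. I did not need to lift the other two.

- **Finding the rattle:** brisk 50 mm shakes flipped the wrist moment by about 0.105 N m, from −0.044 to +0.061. A slow 50 mm control stroke left it at +0.07, so the change came from the contents moving, not from the arm's pose.
- **Final hold:** the tool was at (689, −63) mm and the mat measured at (688, −61) mm. The case centre was about 0.20 m up, and the case level and still. The moment of −0.035 N m shows the contents resting off the middle, at the end nearer the robot.
- **Everything else:** the other two cases measured within 2 mm of where they started, and in the last pictures the bottle, jar and phone looked unmoved.
- **Check that disagreed:** a last colour-mask fix put the held case about 55 mm off. The mask touched the edge of its window and probably caught blue background. An outline drawn from the tool pose matched the case in the picture to about a pixel, so I discounted the mask.
- **Not double-checked:** the mat's position comes from one camera view only, with no second measurement.

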